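Lid and clip down the grip-face case, then stack it by its handle

TASK

The open grey case with the two grip faces stands on the black card box. Take it down on to the middle of the rubber mat, lengthwise, put the lid on it and flip all four side clips fully down so that they hook under the case's catches; then lift the closed case by the lid's handle and stand it lengthwise on the middle of the black box again, grip faces inside. Leave the other things on the bench alone.

Things in the scene. Friction and masses are not known exactly. Their poses are not given: they have to be found in the camera images.
- case_centre (a point): Centre, half-way up, of the open plain grey plastic case: 62 mm wide (its x), 160 long (its y), 50 high (its z, up), walls and floor 3 mm; the point is 25 mm above the case's underside. About 0.5 kg. At the start it stands on the black card box with two grip faces in it.
- case: The same case; origin at the centre of its underside. Each long side has two catches that stand out 6 mm, 34 mm long, centred 45 mm either side of the middle, undersides 29.5 mm above the case's underside. The middle 50 mm of each long side is plain and can be gripped across the 62 mm width.
- case_rim (a point): Centre of the case's rim plane (50 mm above its underside); axes as the case.
- lid: The white lid, about 0.21 kg with its clips; origin 10 mm below lid_seat, same axes. Under its plate, in the corners, four tapered lugs 10 mm long locate inside the case walls with about 1.2 mm play (they lead in from 3 mm off); on the bench the lid stands on these lugs. It fits either way round (half a turn makes no difference).
- lid_seat (a point): Centre of the underside of the lid's plate, which lies on the case's rim when the lid is on (the point then meets case_rim). The plate is 66 mm (x) by 164 mm (y), 6 thick, z up.
- lid_grip (a point): Centre of the lid's grey handle bar: 14 mm wide (lid's x), 84 long (lid's y), 14 high, its underside 18 mm above the plate's top and this centre 25 mm above the plate's top, 31 mm above lid_seat; joined to the plate by a 12 mm post at each end, leaving the middle 60 mm free beneath.
- lid_handle: The same handle as a part; its origin is on the plate's top under the bar's centre, axes as the lid.
- mat: Grey-black rubber mat 130 mm (x) by 190 mm (y), 3 thick, fixed on the bench; origin at the centre of its underside (its top is 3 mm higher). The room's wall stands behind it at about x = 0.65, and a mains plug juts from the wall at about y = 0.04, z = 0.15: do not swing the hand far out on the way between lid and mat.
- card_box: Closed black card box 136 mm (x) by 225 mm (y), 68 high, immovable; origin at the centre of its underside (its flat top is 68 mm higher).
- face_a_centre (a point): Centre of one dark grip face, 25x28x8 mm, lying loose in the case.
- face_b_centre (a point): Centre of the other grip face, 25x28x9 mm, lying loose in the case.
- clip0 (a joint): Hinged grey clip of the lid on its +x side, at +45 mm along y (lid's own axes): a flap 30 mm wide and 30 long. 0 rad = hanging straight down, closed, its inner lip under the case's catch; 1.57 = sticking straight out sideways; up to 2.3 = pointing up and out. Its hinge runs along the lid's y, 36 mm from the lid's middle line and 3 mm above lid_seat. Stiff hinge, stays where it is left; about 1 N at its end moves it; the case slides if pushed sideways with some 4 N.
- clip0_tip (a point): Free end of clip0, 28 mm from its hinge line.
- clip1 (a joint): Hinged grey clip of the lid on its +x side, at -45 mm along y (lid's own axes): a flap 30 mm wide and 30 long. 0 rad = hanging straight down, closed, its inner lip under the case's catch; 1.57 = sticking straight out sideways; up to 2.3 = pointing up and out. Its hinge runs along the lid's y, 36 mm from the lid's middle line and 3 mm above lid_seat. Stiff hinge, stays where it is left; about 1 N at its end moves it; the case slides if pushed sideways with some 4 N.
- clip1_tip (a point): Free end of clip1, 28 mm from its hinge line.
- clip2 (a joint): Hinged grey clip of the lid on its -x side, at +45 mm along y (lid's own axes): a flap 30 mm wide and 30 long. 0 rad = hanging straight down, closed, its inner lip under the case's catch; 1.57 = sticking straight out sideways; up to 2.3 = pointing up and out. Its hinge runs along the lid's y, 36 mm from the lid's middle line and 3 mm above lid_seat. Stiff hinge, stays where it is left; about 1 N at its end moves it; the case slides if pushed sideways with some 4 N.
- clip2_tip (a point): Free end of clip2, 28 mm from its hinge line.
- clip3 (a joint): Hinged grey clip of the lid on its -x side, at -45 mm along y (lid's own axes): a flap 30 mm wide and 30 long. 0 rad = hanging straight down, closed, its inner lip under the case's catch; 1.57 = sticking straight out sideways; up to 2.3 = pointing up and out. Its hinge runs along the lid's y, 36 mm from the lid's middle line and 3 mm above lid_seat. Stiff hinge, stays where it is left; about 1 N at its end moves it; the case slides if pushed sideways with some 4 N.
- clip3_tip (a point): Free end of clip3, 28 mm from its hinge line.
- marker: Bystander, to be left alone: a marker pen, 16 mm thick, 126 long, lying on the bench by the wall; origin at the centre of its underside.
- weight: Bystander, to be left alone: a knobbed laboratory weight 33 mm across, 50 high, at the left end of the bench; origin at the centre of its underside.
- glue: Bystander, to be left alone: a glue stick 20 mm thick, 98 long, lying by the wall behind the black box; origin at the centre of its underside.

How it is judged (in metres and radians):
On the way, in this order (a step that is already met when the one before it is completed fails the run):
1. the open case stands on the mat, let go (x of case_centre in the frame of mat between -0.045 and 0.045 m and y of case_centre in the frame of mat between -0.035 and 0.035 m and z of case_centre in the frame of mat below 0.034 m and angle between the y axis of case_centre and the y axis of mat, either way round below 0.3 rad and angle between case_centre's own z axis and vertical below 0.06 rad and contact force between the fingers and case below 0.1 N), for 0.2 s.
2. the lid lies flush on the case's rim, let go, the case still on the mat (all of step 1 and distance between lid_seat and case_rim below 0.0045 m and angle between the z axis of lid_seat and the z axis of case_centre, either way round below 0.04 rad and angle between the y axis of lid_seat and the y axis of case_centre, either way round below 0.06 rad and contact force between the fingers and lid below 0.1 N), for 0.2 s.
3. all four clips are down, the case still on the mat (x of case_centre in the frame of mat between -0.045 and 0.045 m and y of case_centre in the frame of mat between -0.035 and 0.035 m and z of case_centre in the frame of mat below 0.034 m and angle between the y axis of case_centre and the y axis of mat, either way round below 0.3 rad and angle between case_centre's own z axis and vertical below 0.06 rad and distance between lid_seat and case_rim below 0.0045 m and angle between the z axis of lid_seat and the z axis of case_centre, either way round below 0.04 rad and angle between the y axis of lid_seat and the y axis of case_centre, either way round below 0.06 rad and value of joint each of clip0, clip1, clip2, clip3 below 0.15 rad), for 0.2 s.
4. the closed case hangs from the lid's handle, lifted at least 30 mm clear of the mat (value of joint each of clip0, clip1, clip2, clip3 below 0.15 rad and z of case_centre in the frame of mat above 0.058 m and contact force between the fingers and lid_handle above 0.5 N and contact force between the fingers and case below 0.1 N), for 0.2 s.
At the end, for the whole second after the job is handed in: The case stands upright and at rest on the black card box, its centre within 40 mm (across) and 50 mm (along) of the box's centre, lengthwise within 0.25 rad; the lid is on (lid_seat within 4.5 mm of case_rim), all four clips are below 0.15 rad, both grip faces are in the case, and nothing is held (x of case_centre in the frame of card_box between -0.04 and 0.04 m and y of case_centre in the frame of card_box between -0.05 and 0.05 m and z of case_centre in the frame of card_box between 0.088 and 0.098 m and angle between the y axis of case_centre and the y axis of card_box, either way round below 0.25 rad and angle between case_centre's own z axis and vertical below 0.06 rad and distance between lid_seat and case_rim below 0.0045 m and angle between the z axis of lid_seat and the z axis of case_centre, either way round below 0.04 rad and angle between the y axis of lid_seat and the y axis of case_centre, either way round below 0.06 rad and value of joint each of clip0, clip1, clip2, clip3 below 0.15 rad and distance between each of face_a_centre, face_b_centre and case_centre below 0.085 m and contact force between the fingers and case below 0.1 N and contact force between the fingers and lid below 0.1 N and linear speed of case below 0.02 m/s); the robot touches nothing.
It fails at once if the marker is pushed more than 40 mm from its place (distance of marker from where it was at the start of the episode above 0.04 m).
It fails at once if the weight is pushed more than 40 mm from its place (distance of weight from where it was at the start of the episode above 0.04 m).
It fails at once if the glue is pushed more than 40 mm from its place (distance of glue from where it was at the start of the episode above 0.04 m).
It also fails if it takes over 72 s, if anything falls off the work surface, if the arm or the gripper's body presses on something with over 40 N, if the wrist force passes 120 N, or if a joint passes its speed limit or range.

ROBOT

A 6-joint arm with a two-finger parallel gripper is mounted at the origin on the work surface; the furniture and walls round the work are solid. World frame = base frame: x ahead of the robot, y to its left, z up, the work surface at z = 0. Lengths are in mm, angles in rad, forces in N, time in s.
With the tool pointing down it reaches from about 300 to 775 mm from the base axis. Payload 14.6 kg.
Tool frame: the origin (TCP) lies at the very end of the fingers, on their centre line; the grasp point (between the pads) lies 19 mm behind it (grip_point_offset is the distance from the TCP to the grasp point, in mm); z points along the fingers, y is the line along which they close (so a half turn about z gives the same grasp; the last joint's range is limited). The gripper opens to 94 mm and grips with 3 to 60 N. Pads are 16 mm wide; open, the fingers measure 119 mm over their backs; the gripper's body (75 mm by 177 mm) begins 78 mm behind the grasp point.
Start: joints at [1.19, 0.3, 1.521, -0, 1.321, -0.067], TCP at [169.769, 523.133, 205.446] pointing down, gripper open.
Joint ranges: [-3.03, 3.03], [-0.79, 2.21], [0.23, 2.52], [-1.04, 4.18], [0, 3.07], [-2.55, 2.55]. Speed limits (rad/s): [2.22, 2.22, 2.57, 3.14, 3.14, 3.14].

INTERFACE

Orientations are given as [roll, pitch, yaw] about the fixed x, y, z axes, in that order (R = Rz(yaw) Ry(pitch) Rx(roll)).
In Python, from cell import read_state, camera, camera_info, sign_off, grip_point_offset gives the robot as it stands.
- The arm moves only by the shell command python3 -m handwheel 'ROWS' [FORCE]. ROWS is text: rows parted by semicolons, each of 5 numbers parted by spaces: the shift along the world's x, y, z in units of 40 mm (1.0 is 40 mm), then the turn about the world's z in units of 5 degrees (1.0 is 5 degrees), then the closure, from 0 (fully open) to 1 (shut). In form: dx dy dz yaw gripper; .... A call has 1 to 12 rows; each row shifts and turns the commanded pose from where the row before left it; what a row does not reach is not made up. A row lasts 1/12 s, in which the tool goes at most 41.7 mm and 7.16 degrees, less where a joint would pass 70% of its speed; a pose out of reach is approached as far as the arm can. A call is refused whole if a number of a shift passes 1 or a number of a turn 1, either way. A call with a gripper value outside its range is refused whole. The fingers move at their own pace and stop on an object; FORCE is the grip in N (left out, the last holds). Time passes only in rows, so rows that do not move let the fingers close. It gives the time, the measured TCP pose, the force, the opening and the grip force at its end, in the units of the state.
- read_state(): the state, without advancing time (a new reading comes with each control period).
- camera(name): name is "side" or "top" or "wrist"; returns (picture, depth): 384x512x3 uint8, red, green, blue; 384x512 float32, mm along the optical axis (not along the pixel's ray), 0 where there is no reading.
- camera_info(name): a dict with "intrinsics" (3x3 intrinsics, pixels), "world_from_camera" (4x4, takes a point from camera to world coordinates). Camera axes: x right, y down, z forward; pixel columns grow to the right and rows downward; lengths in mm; the calibration is good to about 2 mm. The wrist camera is an equidistant fisheye: a pixel r from the principal point sees the ray r / f radians off the axis. A picture is of the moment at which its call begins: read the wrist's pose just before it. camera_info takes no time and is no camera call; for the wrist camera it gives the pose at the moment of the call.
- sign_off(): hands the job in; it is judged then, once.
The state is a dict: "clock": time; "joints": joint angles; "qd": joint speeds; "effort": joint torques, N m; "eef_pos": TCP position; "eef_rot": TCP orientation; "wrist_force": force on the tool from outside, world axes, zero at the start; "moment": the same for the moment, N m; "finger_gap": finger opening in mm; "finger_force": force on a finger pad.
Only numpy, scipy, OpenCV 4.12 (cv2) and the standard library are available. Lean on these libraries where they do the work, as an engineer would, in place of code of your own. Each camera call takes 0.05 s, during which the arm holds its last target. There are 200 camera calls.

## Working session

There is one attempt and no reset: what is moved stays moved. The work goes in short steps, Python scripts to look and compute and a shell command to move; the robot and the scene stay as the last step left them, time stands still between calls to the robot, and variables do not carry over. Pictures are saved under pics/ and viewed, at most 10 in all, crops included, and the job is handed in when it is done.

```bash
mkdir -p pics
cat > h.py <<'E'
import numpy as np, cv2
from cell import *
def snap(n,f):
    p,d=camera(n); cv2.imwrite('pics/'+f+'.png',p[:,:,::-1]); np.savez('pics/'+f+'.npz',p=p,d=d,K=camera_info(n)["intrinsics"],T=camera_info(n)["world_from_camera"])
def cloud(f):
    z=np.load('pics/'+f+'.npz'); K,T,d=z['K'],z['T'],z['d']
    v,u=np.mgrid[:384,:512]
    P=np.stack([(u-K[0,2])/K[0,0]*d,(v-K[1,2])/K[1,1]*d,d,np.ones_like(d)],-1)@np.array(T).T
    P=P[...,:3]; P[d==0]=np.nan
    return P,z['p']
E
python3 - <<'E'
from h import *
snap('top','t0'); snap('side','s0')
a=np.hstack([cv2.imread('pics/t0.png'),]);cv2.imwrite('pics/t0b.png',cv2.resize(a,(800,600)))
print(camera_info('top'),camera_info('side')['world_from_camera'],grip_point_offset, read_state())
E
```

```text
{'intrinsics': array([[372.85963822,   0.        , 259.18648344],
       [  0.        , 372.85963822, 191.96714398],
       [  0.        ,   0.        ,   1.        ]]), 'world_from_camera': array([[-1.84684584e-02, -9.98644770e-01,  4.86573719e-02,
         4.71049945e+02],
       [-9.99807548e-01,  1.87682390e-02,  5.71135793e-03,
        -3.80605543e+01],
       [-6.61683091e-03, -4.85425278e-02, -9.98799199e-01,
         1.19405338e+03],
       [ 0.00000000e+00,  0.00000000e+00,  0.00000000e+00,
         1.00000000e+00]])} [[-8.78737811e-01 -2.99862261e-01  3.71352236e-01  6.06063828e+01]
 [-4.77144240e-01  5.31695467e-01 -6.99738026e-01  8.18518191e+02]
 [ 1.23787261e-02 -7.92074842e-01 -6.10298461e-01  8.30924567e+02]
 [ 0.00000000e+00  0.00000000e+00  0.00000000e+00  1.00000000e+00]] 18.8 {'clock': 0.1, 'joints': array([ 1.19040001e+00,  3.00453783e-01,  1.52150387e+00, -1.13439830e-05,
        1.32070894e+00, -6.66086084e-02]), 'qd': array([-6.77411241e-05, -1.17053906e-03, -2.56778299e-03, -1.14808267e-03,
       -1.14936712e-03, -1.55175815e-03]), 'effort': array([-2.91659535e-04, -5.32643223e+01, -3.53283656e+01,  7.08980835e-02,
        2.34482624e-02, -7.94925973e-05]), 'eef_pos': array([169.68839776, 522.924055  , 204.92849221]), 'eef_rot': array([-3.14052036e+00, -6.05169868e-05,  2.82780772e+00]), 'wrist_force': array([ 0.01111579, -0.54651329, -0.50123528]), 'moment': array([ 0.0156236 , -0.00349616, -0.03213762]), 'finger_force': 0.0, 'finger_gap': 94.06379343816268}
```

View pics/t0b.png

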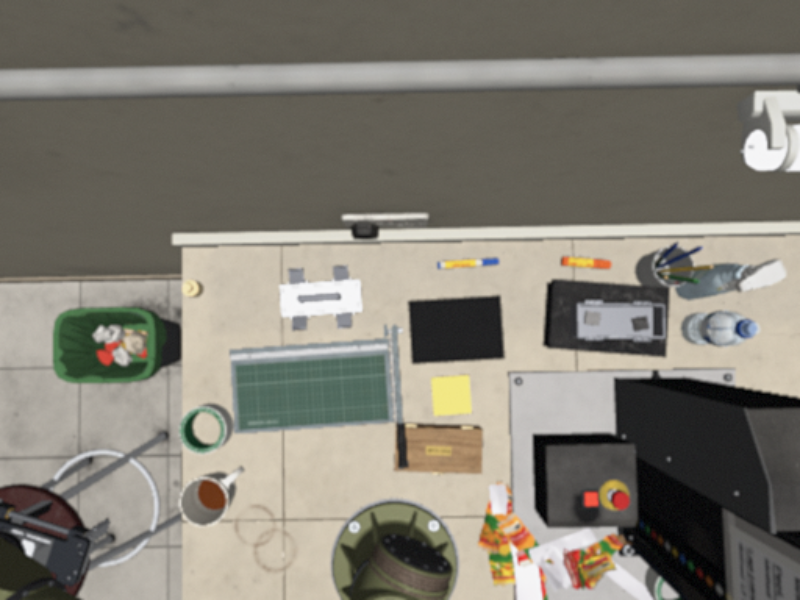

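View pics/s0.png

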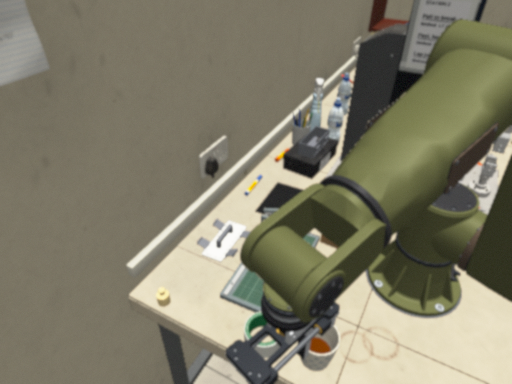

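Top view (800x600 px): the lid is at (320,297) with its clips out, the mat at (457,330), the black box at (608,318) with the case at (621,321) and the grip faces inside it. The marker, glue and weight lie along the wall. The side view shows the plug on the wall beyond the lid and mat.

Run:
```python
from h import *
P,p=cloud('t0')
g=p.astype(int).mean(-1); s=512/800
def box(name,u0,u1,v0,v1,m):
    sl=(slice(int(v0*s),int(v1*s)),slice(int(u0*s),int(u1*s)))
    Q=P[sl][m(P[sl],g[sl])]; Q=Q[~np.isnan(Q).any(1)]
    r=cv2.minAreaRect(Q[:,:2].astype(np.float32)); print(name,len(Q),np.round(r[0],1),np.round(r[1],1),round(r[2],1),'z',np.round(np.percentile(Q[:,2],[5,50,95]),1)); return Q
box('plate',270,370,262,332,lambda P,g:(P[...,2]>8)&(g>190))
box('handle',270,370,262,332,lambda P,g:(P[...,2]>32))
box('lidall',270,370,262,332,lambda P,g:(P[...,2]>8))
for n,b in dict(c1=(285,306,262,281),c2=(332,350,262,279),c3=(290,308,316,332),c4=(336,353,313,330)).items(): box(n,*b,lambda P,g:(g<150))
box('mat',400,515,285,370,lambda P,g:g<50)
box('cardbox',535,675,272,362,lambda P,g:(P[...,2]>60))
box('rim',535,675,272,362,lambda P,g:(P[...,2]>108))
box('floorcase',535,675,272,362,lambda P,g:(P[...,2]>66)&(g>90))
Q=box('all',150,800,225,380,lambda P,g:(P[...,2]>30)&(P[...,0]<600))
```

```text
plate 973 [537.9 139.9] [ 73.6 164.2] 3.0 z [13.3 17.5 21.7]
handle 147 [538.7 140.7] [106.2 127.6] 89.3 z [33.  47.2 51.3]
lidall 1462 [537.1 139.9] [126.3 164.3] 2.8 z [13.9 19.  47.1]
c1 50 [585.6 187.9] [25.9 18.8] 88.1 z [20.3 24.7 31.4]
c2 65 [588.6  97.4] [25.9 21.5] 87.8 z [18.4 25.1 32. ]
c3 69 [484.9 182.8] [30.5 25.2] 89.2 z [21.1 27.2 34.1]
c4 68 [489.4  92.4] [25.6 25.2] 0.6 z [18.9 22.7 28. ]
mat 2163 [ 467.9 -133.3] [121.3 181.8] 2.3 z [-0.5  3.3  7.1]
cardbox 3480 [ 499.2 -428.9] [231.1 160.5] 84.5 z [ 65.8  70.3 115.9]
rim 257 [ 505.8 -437.8] [179.3 118.3] 88.9 z [109.4 117.7 123.4]
floorcase 1377 [ 494.3 -427.7] [223.5 157.2] 86.9 z [ 68.   72.9 119.7]
all 7411 [ 488.8 -133.9] [1096.6  237.1] 89.0 z [ 31.8  70.3 259.5]
```

```bash
python3 - <<'E'
from h import *
P,p=cloud('t0')
m=~np.isnan(P).any(-1)
X,Y,Z=P[m].T
print('rows x, cols y',list(range(100,-800,-75)))
for x in range(50,700,50):
    print(x,[ (lambda q:int(np.percentile(q,95)) if len(q) else None)(Z[(abs(X-x)<25)&(abs(Y-y)<37)]) for y in range(100,-800,-75)])
E
python3 -m handwheel '0 0 1 -1 0; 0 0 1 -1 0; .6 -.8 .5 -1 0; .6 -.8 0 -1 0; .6 -.8 0 -1 0; .6 -.8 0 -1 0; .6 -.8 0 -1 0; .6 -.8 0 -1 0; .6 -.8 0 -1 0; .6 -.8 0 -1 0; .6 -.8 0 -1 0; .6 -.8 0 -1 0'
```

```text
rows x, cols y [100, 25, -50, -125, -200, -275, -350, -425, -500, -575, -650, -725]
50 [111, 301, 297, 72, 69, 63, 82, 289, 46, None, None, None]
100 [16, 281, 287, 241, 60, 142, 147, 396, None, None, None, None]
150 [3, 236, 3, 3, 26, 154, 163, 508, None, None, None, None]
200 [3, 6, 58, 57, 54, 155, 161, 552, None, None, None, None]
250 [3, 52, 125, 57, 54, 154, 155, 531, 525, None, None, None]
300 [28, 29, 109, 50, 22, 36, 36, 520, 524, None, None, None]
350 [28, 76, 93, 16, 6, 36, 36, 495, 499, 397, 37, 3]
400 [28, 71, 78, 6, 6, 32, 33, 68, 70, 33, 32, 3]
450 [31, 63, 58, 7, 6, 60, 114, 117, 117, 188, 206, 4]
500 [25, 11, 6, 7, 7, 4, 114, 116, 118, 153, 159, 3]
550 [48, 12, 5, 4, 5, 3, 71, 71, 117, 274, 273, 3]
600 [29, 4, 3, 16, 17, 4, 731, 20, 120, 136, 119, 3]
650 [863, 860, 857, 854, 851, 842, 728, 544, 456, 404, 290, 176]
clock: 1.1
eef_pos: [408.8, 203.5, 304.0]
eef_rot: [-3.141, 0.0, 1.776]
wrist_force: [0.3, 0.8, 0.9]
finger_gap: 94.2
finger_force: 0.0
```

```bash
python3 - <<'E'
from h import *
P,p=cloud('t0')
m=~np.isnan(P).any(-1)
Q=P[m]; Q=Q[(Q[:,2]>200)&(Q[:,0]<420)&(Q[:,1]<-250)]
for lo in range(200,600,50):
    q=Q[(Q[:,2]>=lo)&(Q[:,2]<lo+50)]
    if len(q)<3: continue
    a=np.degrees(np.arctan2(q[:,1],q[:,0])); i=a.argmax()
    print(lo,len(q),'xmax',q[q[:,0].argmax()].round(),'ymax',q[q[:,1].argmax()].round(),'angmax',a[i].round(1),q[i].round())
E
python3 -m handwheel '.2 -.95 0 -1 0; .2 -.95 0 -1 0; .2 -.95 0 -.36 0; .2 -.95 0 0 0; .2 -.95 0 0 0; 0 -1 0 0 0; 0 -1 0 0 0'
```

```text
200 1115 xmax [ 370. -442.  237.] ymax [ 318. -438.  228.] angmax -50.0 [ 370. -440.  210.]
250 1324 xmax [ 370. -441.  284.] ymax [ 268. -438.  254.] angmax -50.0 [ 370. -441.  284.]
300 1465 xmax [ 369. -441.  306.] ymax [ 248. -438.  312.] angmax -49.9 [ 369. -439.  344.]
350 1661 xmax [ 369. -441.  385.] ymax [ 280. -438.  366.] angmax -50.0 [ 369. -440.  378.]
400 1720 xmax [ 369. -442.  404.] ymax [ 277. -438.  449.] angmax -50.0 [ 368. -439.  443.]
450 2505 xmax [ 369. -439.  482.] ymax [ 275. -437.  477.] angmax -49.9 [ 369. -439.  482.]
500 2412 xmax [ 339. -467.  500.] ymax [ 237. -438.  523.] angmax -52.5 [ 337. -440.  500.]
550 227 xmax [ 237. -448.  557.] ymax [ 218. -441.  559.] angmax -62.1 [ 236. -446.  563.]
clock: 1.68
eef_pos: [447.8, -66.6, 303.8]
eef_rot: [-3.141, -0.0, 1.575]
wrist_force: [1.6, -0.2, 0.3]
finger_gap: 93.9
finger_force: 0.0
```

```bash
python3 -m handwheel '.15 -.98 0 0 0; .15 -.98 0 0 0; .15 -.98 0 0 0; .15 -.98 0 0 0; .15 -.98 0 0 0; 0 -1 0 0 0; 0 -1 0 0 0; 0 -.8 0 0 0; 0 -.3 0 0 0; 0 0 0 0 0'
python3 - <<'E'
from h import *
print(camera_info('wrist'))
snap('wrist','w1'); cv2.imwrite('pics/w1b.png',cv2.resize(cv2.imread('pics/w1.png'),(800,600),interpolation=cv2.INTER_CUBIC))
E
```

```text
clock: 2.52
eef_pos: [477.5, -386.6, 302.7]
eef_rot: [-3.14, -0.001, 1.572]
wrist_force: [0.0, 0.9, 0.7]
finger_gap: 93.8
finger_force: 0.0
{'intrinsics': array([[297.31863964,   0.        , 257.79787141],
       [  0.        , 297.31863964, 188.84023578],
       [  0.        ,   0.        ,   1.        ]]), 'world_from_camera': array([[ 9.99998841e-01,  1.38089912e-03, -6.41481059e-04,
         4.76563469e+02],
       [ 1.14911899e-03, -9.60853822e-01, -2.77053446e-01,
        -3.07031830e+02],
       [-9.98952387e-04,  2.77052388e-01, -9.60854295e-01,
         4.82635872e+02],
       [ 0.00000000e+00,  0.00000000e+00,  0.00000000e+00,
         1.00000000e+00]])}
```

View pics/w1b.png

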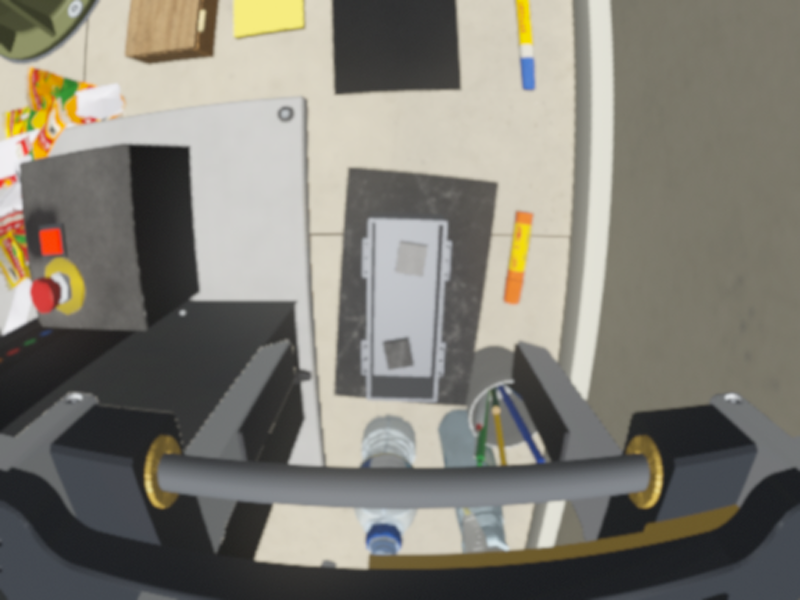

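The rim corners of the case are at about (368,219), (448,222), (366,398) and (438,401). The box-top corners are at (349,169), (497,183), (337,395) and (466,405), and both faces are inside the case.

```bash
cat >> h.py <<'E'
def fish(f,uv,z,scale=512/800):
    q=np.load('pics/'+f+'.npz'); K,T=q['K'],np.array(q['T'])
    a=((np.array(uv,float)+.5)*scale-.5-[K[0,2],K[1,2]])/K[0,0]; r=np.linalg.norm(a,axis=1)
    ray=np.c_[a*(np.sin(r)/r)[:,None],np.cos(r)]@T[:3,:3].T
    return T[:3,3]+ray*((z-T[2,3])/ray[:,2])[:,None]
E
python3 - <<'E'
from h import *
for n,z,c in (('rim',118,[(368,219),(448,222),(438,401),(366,398)]),('box',68,[(349,169),(497,183),(466,405),(337,395)]),('mat',3,[(335,93),(460,89)])):
    q=fish('w1',c,z)[:,:2]; print(n,q.round(1).tolist(),q.mean(0).round(1),end=' ')
    if len(q)>2: d=(q[0]+q[1]-q[2]-q[3]); print(np.hypot(*d)/2,np.hypot(*(q[1]+q[2]-q[0]-q[3]))/2,'yaw off y deg',np.degrees(np.arctan2(-d[0],d[1])))
    print()
E
```

```text
rim [[449.0, -348.0], [512.3, -350.1], [508.3, -508.8], [444.1, -505.9]] [ 478.4 -428.2] 158.37708762571606 63.79610452994363 yaw off y deg -1.610346209873888

box [[428.7, -308.6], [560.9, -319.9], [541.7, -541.9], [410.0, -530.5]] [ 485.3 -425.2] 222.7609379079761 132.4246243414707 yaw off y deg -4.870182112158373

mat [[406.9, -229.1], [534.3, -225.0]] [ 470.6 -227. ]
```

```bash
python3 -m handwheel '.02 -.4 0 -.32 0; 0 -.39 0 0 0; 0 0 -1 0 0; 0 0 -1 0 0; 0 0 -1 0 0; 0 0 -1 0 0; 0 0 -1 0 0; 0 0 -.25 0 0; 0 0 -.22 0 0; 0 0 0 0 0' && python3 -m handwheel '0 0 0 0 .3; 0 0 0 0 .5; 0 0 0 0 .5; 0 0 0 0 .5; 0 0 0 0 .5; 0 0 0 0 .5' 20
```

```text
clock: 3.4
eef_pos: [479.4, -415.6, 85.7]
eef_rot: [3.142, -0.0, 1.548]
wrist_force: [-0.1, 0.4, -0.0]
finger_gap: 94.1
finger_force: 0.0
clock: 3.9
eef_pos: [479.0, -416.5, 85.9]
eef_rot: [3.141, 0.001, 1.547]
wrist_force: [-1.0, -0.4, 4.6]
finger_gap: 62.0
finger_force: 20.0
```

```bash
python3 -m handwheel '0 0 .4 0 .5; 0 0 .6 0 .5; 0 .2 .5 0 .5; 0 .6 0 .2 .5; -.05 .9 0 .2 .5; -.05 1 0 .2 .5; -.05 1 0 .1 .5; -.05 1 0 0 .5; -.05 1 0 0 .5; -.04 .9 0 0 .5; 0 .55 0 0 .5; 0 .24 0 0 .5' 25 && python3 -m handwheel '0 0 -.8 0 .5; 0 0 -.8 0 .5; 0 0 -.8 0 .5; 0 0 -.4 0 .5; 0 0 -.2 0 .5; 0 0 0 0 .5; 0 0 0 0 .5'
```

```text
clock: 4.9
eef_pos: [466.7, -117.9, 144.9]
eef_rot: [-3.14, -0.001, 1.61]
wrist_force: [-0.1, -0.9, -6.1]
finger_gap: 61.8
finger_force: 25.0
clock: 5.48
eef_pos: [467.7, -121.1, 25.8]
eef_rot: [3.141, 0.0, 1.607]
wrist_force: [1.0, 0.0, -6.8]
finger_gap: 62.0
finger_force: 25.0
```

```bash
python3 -m handwheel '0 0 -.06 0 .5; 0 0 -.06 0 .5; 0 0 0 0 .5; 0 0 0 0 0; 0 0 0 0 0; 0 0 0 0 0; 0 0 0 0 0; 0 0 0 0 0' && python3 -m handwheel '0 0 .6 0 0; 0 0 1 0 0; 0 0 1 0 0; 0 0 1 0 0; 0 0 1 0 0; 0 0 1 0 0; 0 0 1 0 0; 0 0 1 0 0; 0 -.5 0 0 0; 0 -1 0 0 0; 0 0 0 0 0; 0 0 0 0 0'
python3 - <<'E'
from h import *
print(camera_info('wrist')["world_from_camera"][:3,3])
snap('wrist','w2'); cv2.imwrite('pics/w2b.png',cv2.resize(cv2.imread('pics/w2.png'),(800,600),interpolation=cv2.INTER_CUBIC))
E
```

```text
clock: 6.15
eef_pos: [467.5, -120.8, 20.8]
eef_rot: [3.141, 0.0, 1.608]
wrist_force: [0.1, 0.7, -0.3]
finger_gap: 91.3
finger_force: 0.0
clock: 7.15
eef_pos: [467.1, -181.8, 324.2]
eef_rot: [-3.141, -0.0, 1.605]
wrist_force: [0.3, 0.5, -0.3]
finger_gap: 94.0
finger_force: 0.0
[ 463.23477064 -102.09370734  504.06697701]
```

View pics/w2b.png

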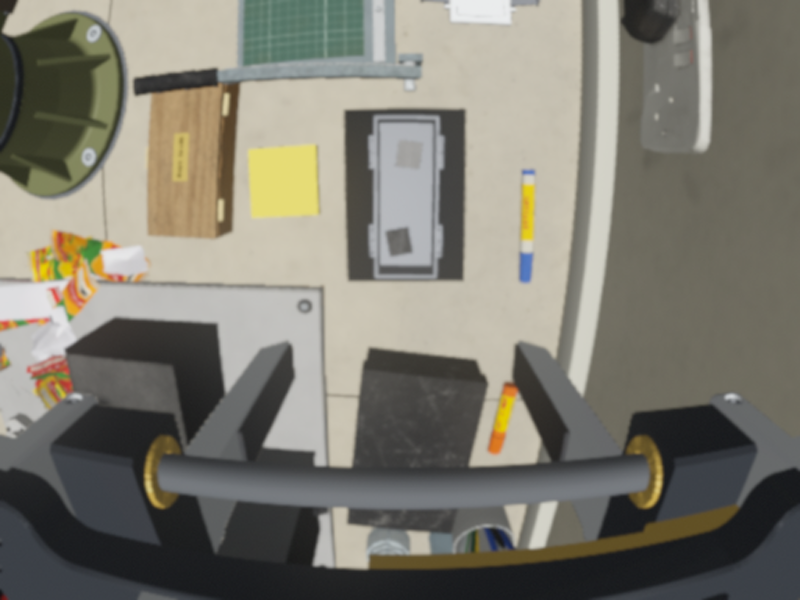

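The case stands on the mat, with rim corners at (372,115), (440,116), (439,278) and (374,277) and both faces still inside. The lid is at the top edge of the picture.

```bash
python3 -m handwheel '.3 .9 0 0 0; .3 .95 0 0 0; .3 .95 0 0 0; .3 .95 0 0 0; .25 .95 0 0 0; 0 1 0 0 0; 0 .8 -.3 0 0; 0 0 -.5 0 0; 0 0 0 0 0; 0 0 0 0 0'
python3 - <<'E'
from h import *
for n,z,c in (('rim',53,[(372,115),(440,116),(439,278),(374,277)]),('mat',3,[(345,110),(465,110),(463,280),(349,280)])):
    q=fish('w2',c,z)[:,:2]; d=(q[0]+q[1]-q[2]-q[3]); print(n,q.round(1).tolist(),q.mean(0).round(1),np.degrees(np.arctan2(-d[0],d[1])))
print(camera_info('wrist')["world_from_camera"][:3,3])
snap('wrist','w3'); cv2.imwrite('pics/w3b.png',cv2.resize(cv2.imread('pics/w3.png'),(800,600),interpolation=cv2.INTER_CUBIC))
E
```

```text
clock: 8.03
eef_pos: [524.8, 80.0, 292.3]
eef_rot: [-3.14, 0.0, 1.609]
wrist_force: [0.1, 0.3, 0.2]
finger_gap: 94.1
finger_force: 0.0
rim [[431.9, -53.7], [496.8, -52.3], [503.3, -212.2], [438.2, -213.5]] [ 467.5 -133. ] 2.2805786935901744
mat [[399.4, -43.3], [527.0, -38.6], [534.8, -225.8], [407.4, -230.4]] [ 467.2 -134.5] 2.4251801012682304
[520.82843685 159.74351269 472.14367853]
```

View pics/w3b.png

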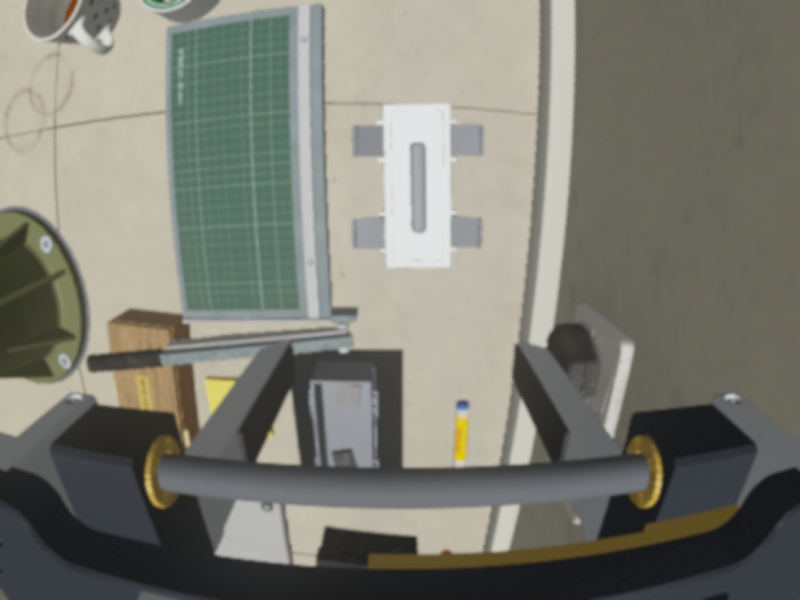

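The lid's plate corners are at (383,104), (450,103), (450,267) and (387,267). The bar is centred at (418,188), all four clips stick out, and the plug is on the right at (575,350).

Run:
```python
from h import *
q=fish('w3',[(383,104),(450,103),(450,267),(387,267)],16)[:,:2]; d=(q[0]+q[1]-q[2]-q[3]); print(q.round(1).tolist(),q.mean(0).round(1),np.degrees(np.arctan2(-d[0],d[1])))
print(fish('w3',[(418,143),(418,188),(419,232)],48).round(1))
print('tips z~30',fish('w3',[(354,139),(483,139),(354,232),(481,232)],30).round(1))
print(fish('w3',[(555,350),(595,350)],150))
```

```text
[[499.8, 218.2], [564.5, 222.1], [572.6, 58.4], [509.0, 55.9]] [536.5 138.6] 3.0453210952679117
[[534.1 179.2  48. ]
 [535.7 138.   48. ]
 [538.4  97.4  48. ]]
tips z~30 [[474.3 182.1  30. ]
 [596.  187.6  30. ]
 [476.5  92.6  30. ]
 [599.3  97.6  30. ]]
[[645.27022737  25.45831871 150.        ]
 [680.21519521  25.67710013 150.        ]]
```

```bash
python3 -m handwheel '.14 .73 0 .16 0; .14 .73 0 0 0; 0 0 -1 0 0; 0 0 -1 0 0; 0 0 -1 0 0; 0 0 -1 0 0; 0 0 -1 0 0; 0 0 -1 0 0; 0 0 -.5 0 0; 0 0 -.2 0 0; 0 0 0 0 0' && python3 -m handwheel '0 0 0 0 .6; 0 0 0 0 .9; 0 0 0 0 .95; 0 0 0 0 .95; 0 0 0 0 .95; 0 0 0 0 .95; 0 0 0 0 .95; 0 0 0 0 .95' 25
```

```text
clock: 9.0
eef_pos: [536.6, 137.0, 24.0]
eef_rot: [-3.14, 0.0, 1.621]
wrist_force: [0.8, -0.6, 0.1]
finger_gap: 93.7
finger_force: 0.0
clock: 9.67
eef_pos: [536.5, 137.8, 24.5]
eef_rot: [3.142, -0.0, 1.622]
wrist_force: [-0.1, 0.3, -0.3]
finger_gap: 44.2
finger_force: 0.0
```

```bash
python3 -m handwheel '0 0 0 0 .95; 0 0 0 0 .95; 0 0 0 0 .95; 0 0 0 0 .95; 0 0 0 0 .95; 0 0 0 0 .95; 0 0 0 0 .95' 25 && python3 -m handwheel '0 0 .3 0 .95; 0 0 .7 0 .95; 0 0 1 0 .95; -.2 0 .8 0 .95; -.5 0 .2 0 .95; -.6 -.2 0 0 .95; -.4 -.5 0 0 .95; -.03 -.6 0 0 .95; 0 -.6 0 0 .95; 0 0 0 0 .95'
```

```text
clock: 10.25
eef_pos: [536.5, 137.7, 24.4]
eef_rot: [-3.141, 0.0, 1.622]
wrist_force: [0.3, -0.0, -0.5]
finger_gap: 13.7
finger_force: 25.0
clock: 11.08
eef_pos: [467.1, 59.1, 145.5]
eef_rot: [3.141, 0.001, 1.62]
wrist_force: [1.1, 0.0, -1.3]
finger_gap: 13.7
finger_force: 25.0
```

Run:
```python
from h import *
print(read_state()['eef_pos'])
snap('wrist','w4'); cv2.imwrite('pics/w4b.png',cv2.resize(cv2.imread('pics/w4.png'),(800,600),interpolation=cv2.INTER_CUBIC))
```

```text
[467.09099291  59.07512772 145.49166064]
```

View pics/w4b.png

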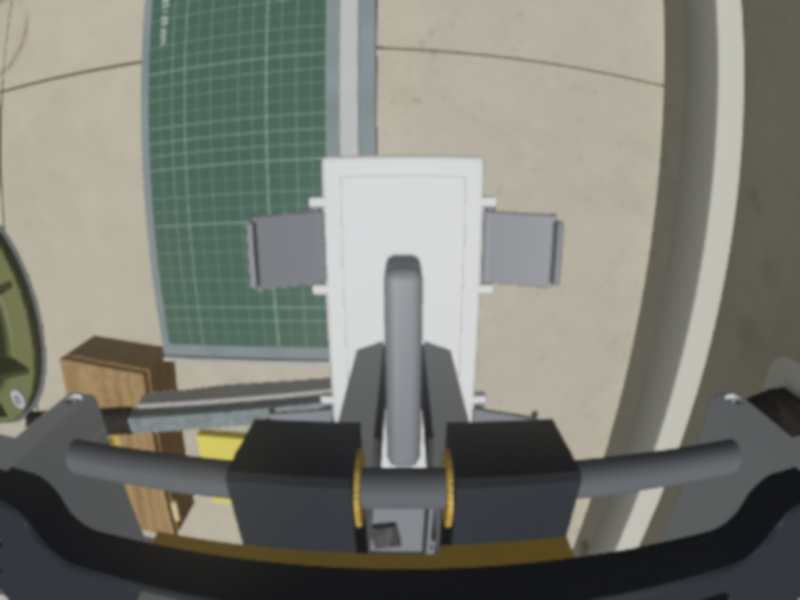

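The lid hangs straight from its handle; the plate's far corners are at (322,157) and (482,158), and the front clips point out.

Run:
```python
from h import *
q=fish('w4',[(322,157),(482,158)],137.2)[:,:2]; print(q, q.mean(0)); 
R=np.radians(2.9); m=q.mean(0)-82*np.array([-np.sin(R),np.cos(R)]); print('lid centre',m,'rel TCP',m-read_state()['eef_pos'][:2])
print(np.degrees(np.arctan2(q[1,1]-q[0,1],q[1,0]-q[0,0])), read_state()['eef_rot'])
```

```text
[[429.57665369 142.08234909]
 [493.94729194 144.77921525]] [461.76197282 143.43078217]
lid centre [465.9105939   61.53579488] rel TCP [-1.38123218  1.1322046 ]
2.3990555475739823 [3.14076234e+00 1.11706506e-04 1.61946290e+00]
```

```bash
python3 -m handwheel '0 -.5 0 -.13 .95; 0 -1 0 0 .95; 0 -1 0 0 .95; 0 -1 0 0 .95; 0 -.8 -.2 0 .95; 0 -.5 -.4 0 .95; 0 0 -.4 0 .95; 0 0 -.2 0 .95; 0 0 0 0 .95; 0 0 0 0 .95; 0 0 0 0 .95; 0 0 0 0 .95' && python3 -c "
from cell import *
s=read_state();print(s['eef_pos'],s['eef_rot'],s['wrist_force'])"
```

```text
clock: 12.13
eef_pos: [467.9, -129.8, 97.5]
eef_rot: [3.14, 0.001, 1.611]
wrist_force: [0.2, 0.9, -1.5]
finger_gap: 13.7
finger_force: 25.0
[ 467.8969193  -129.80181051   97.45864296] [3.14021835e+00 5.05031437e-04 1.61143088e+00] [ 0.23761622  0.93581752 -1.5235637 ]
```

```bash
python3 -m handwheel '-.01 -.11 -.2 0 .95; 0 0 -.2 0 .95; 0 0 0 0 .95; 0 0 0 0 .95; 0 0 0 0 .95' && python3 -m handwheel '0 0 -.08 0 .95; 0 0 -.08 0 .95; 0 0 0 0 .95; 0 0 0 0 .95' && python3 -m handwheel '0 0 -.08 0 .95; 0 0 -.06 0 .95; 0 0 0 0 .95; 0 0 0 0 .95'
```

```text
clock: 12.55
eef_pos: [466.9, -134.7, 80.4]
eef_rot: [-3.141, -0.0, 1.61]
wrist_force: [-0.1, -0.4, -1.5]
finger_gap: 13.6
finger_force: 25.0
clock: 12.88
eef_pos: [466.8, -134.6, 73.9]
eef_rot: [-3.141, -0.0, 1.61]
wrist_force: [-0.1, -0.7, -2.5]
finger_gap: 13.7
finger_force: 25.0
clock: 13.22
eef_pos: [467.0, -134.7, 68.4]
eef_rot: [3.142, -0.0, 1.61]
wrist_force: [1.3, 0.4, -2.8]
finger_gap: 13.8
finger_force: 25.0
```

```bash
python3 -m handwheel '0 0 -.04 0 .95; 0 0 0 0 .95; 0 0 0 0 .95' && python3 -m handwheel '0 0 0 0 0; 0 0 0 0 0; 0 0 0 0 0; 0 0 0 0 0; 0 0 0 0 0; 0 0 0 0 0; 0 0 0 0 0; 0 0 0 0 0; 0 0 0 0 0' && python3 -m handwheel '0 0 .5 0 0; 0 0 .5 0 0; 0 0 .8 0 0; 0 0 .8 0 0; 0 0 .8 0 0; 0 0 0 0 0; 0 0 0 0 0'
python3 - <<'E'
from h import *
print(read_state()['eef_pos'],read_state()['eef_rot'])
snap('wrist','w5'); cv2.imwrite('pics/w5b.png',cv2.resize(cv2.imread('pics/w5.png'),(800,600),interpolation=cv2.INTER_CUBIC))
E
```

```text
clock: 13.47
eef_pos: [467.2, -134.7, 67.3]
eef_rot: [3.141, 0.0, 1.61]
wrist_force: [-0.7, 0.7, 5.3]
finger_gap: 14.1
finger_force: 25.0
clock: 14.22
eef_pos: [466.9, -134.7, 66.9]
eef_rot: [-3.142, -0.0, 1.61]
wrist_force: [-0.4, 0.5, -0.2]
finger_gap: 70.5
finger_force: 0.0
clock: 14.8
eef_pos: [467.4, -134.9, 204.1]
eef_rot: [3.139, 0.001, 1.61]
wrist_force: [0.5, 0.6, -0.1]
finger_gap: 93.9
finger_force: 0.0
[ 467.43503257 -134.86691531  204.14455072] [3.13877153e+00 1.18256792e-03 1.61041672e+00]
```

View pics/w5b.png

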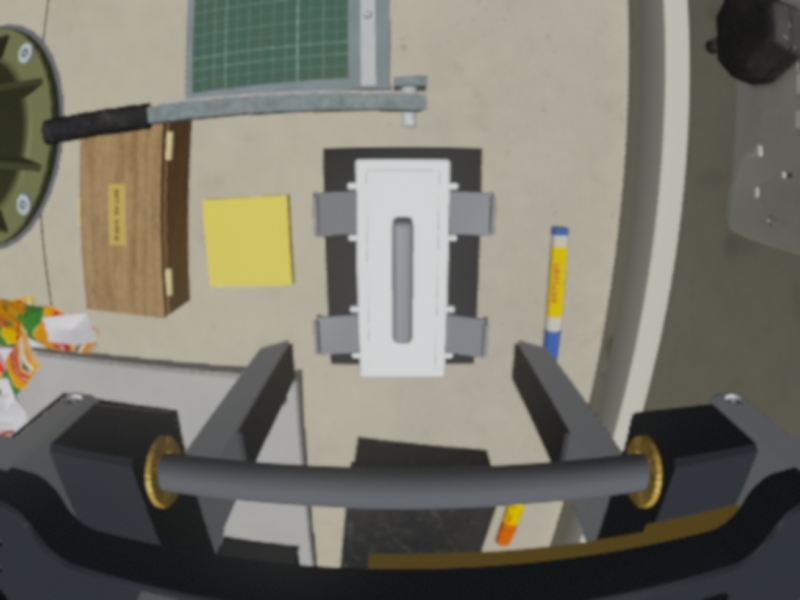

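The lid is seated, with corners at (356,160), (449,160), (443,377) and (361,376), and its four clips stick out on both sides. Each opposite pair can be pushed down with the open fingers, then squeezed shut together.

```bash
python3 -m handwheel '-.04 .6 -.5 0 0; 0 .56 -.7 0 0; 0 0 -.8 0 0; 0 0 -.6 0 0; 0 0 -.4 0 0; 0 0 -.3 0 0; 0 0 -.3 0 0; 0 0 -.3 0 0; 0 0 -.3 0 0; 0 0 -.25 0 0; 0 0 0 0 0; 0 0 0 0 0' && python3 -m handwheel '0 0 0 0 .1; 0 0 0 0 .15; 0 0 0 0 .2; 0 0 0 0 .25; 0 0 0 0 .4; 0 0 0 0 .4; 0 0 0 0 .4; 0 0 0 0 .4' 12
```

```text
clock: 15.85
eef_pos: [464.5, -88.0, 23.8]
eef_rot: [-3.139, -0.001, 1.61]
wrist_force: [0.4, -0.0, 0.9]
finger_gap: 94.0
finger_force: 0.0
clock: 16.52
eef_pos: [465.3, -88.3, 24.9]
eef_rot: [3.142, 0.0, 1.61]
wrist_force: [-0.8, -0.3, -1.8]
finger_gap: 89.8
finger_force: 12.0
```

```bash
python3 -m handwheel '0 0 0 0 .4; 0 0 0 0 .4; 0 0 0 0 .4; 0 0 0 0 .4; 0 0 0 0 .4; 0 0 0 0 .4' 12;python3 - <<'E'
from h import *
snap('wrist','w6'); cv2.imwrite('pics/w6b.png',cv2.resize(cv2.imread('pics/w6.png')[60:300,130:400],(800,600*80*8//600*240*10//(270*8)),interpolation=cv2.INTER_CUBIC)[:600] if 0 else cv2.resize(cv2.imread('pics/w6.png')[100:300,140:390],(750,600),interpolation=cv2.INTER_CUBIC))
E
```

```text
clock: 17.02
eef_pos: [465.4, -88.3, 24.9]
eef_rot: [3.142, 0.0, 1.61]
wrist_force: [-1.0, 0.5, -2.0]
finger_gap: 89.9
finger_force: 12.0
```

View pics/w6b.png

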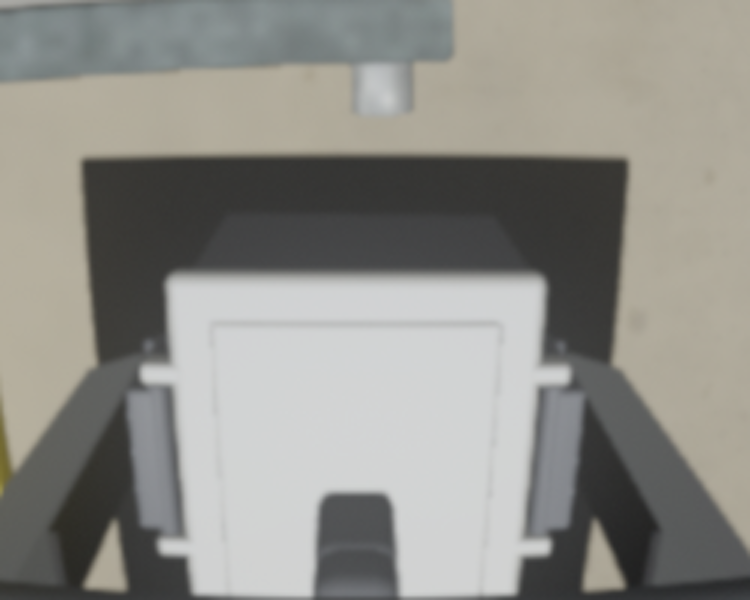

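The crop shows both front clips folded down at (150,460) and (560,460), with the fingers pressing on them. I'll check their angle from depth.

```bash
cat >> h.py <<'E'
def fcloud(f):
    z=np.load('pics/'+f+'.npz'); K,T,d=z['K'],z['T'],z['d']
    v,u=np.mgrid[:384,:512]; a=np.stack([(u-K[0,2])/K[0,0],(v-K[1,2])/K[0,0]],-1); r=np.linalg.norm(a,axis=-1)
    k=np.tan(r)/np.maximum(r,1e-9)
    P=np.stack([a[...,0]*k*d,a[...,1]*k*d,d,np.ones_like(d)],-1)@np.array(T).T
    P=P[...,:3]; P[d==0]=np.nan; return P
def lidf(P,c=(467,-133.7),yaw=np.radians(2.2)):
    Q=P.copy(); dx=P[...,0]-c[0]; dy=P[...,1]-c[1]
    Q[...,0]=dx*np.cos(yaw)+dy*np.sin(yaw); Q[...,1]=-dx*np.sin(yaw)+dy*np.cos(yaw); return Q
E
python3 - <<'E'
from h import *
Q=lidf(fcloud('w6'))
for v in (245,255,265,271):
    print(v,'L',[tuple(Q[v,u].round().tolist()) for u in range(178,202,2)])
    print('  R',[tuple(Q[v,u].round().tolist()) for u in range(316,342,2)])
E
```

```text
245 L [(-46.0, 50.0, 58.0), (-46.0, 48.0, 54.0), (-46.0, 46.0, 50.0), (-42.0, 51.0, 60.0), (-41.0, 51.0, 60.0), (-40.0, 51.0, 60.0), (-39.0, 51.0, 60.0), (-37.0, 51.0, 60.0), (-36.0, 51.0, 60.0), (-35.0, 51.0, 60.0), (-40.0, 38.0, 34.0), (-33.0, 51.0, 60.0)]
  R [(31.0, 52.0, 61.0), (38.0, 38.0, 35.0), (33.0, 51.0, 59.0), (34.0, 51.0, 60.0), (36.0, 51.0, 60.0), (37.0, 51.0, 60.0), (38.0, 51.0, 59.0), (39.0, 51.0, 60.0), (40.0, 51.0, 60.0), (44.0, 46.0, 50.0), (44.0, 49.0, 56.0), (44.0, 51.0, 61.0), (44.0, 53.0, 64.0)]
255 L [(-46.0, 45.0, 61.0), (-46.0, 43.0, 57.0), (-46.0, 39.0, 51.0), (-43.0, 44.0, 60.0), (-41.0, 45.0, 60.0), (-40.0, 44.0, 60.0), (-39.0, 45.0, 60.0), (-38.0, 45.0, 60.0), (-37.0, 45.0, 60.0), (-36.0, 45.0, 60.0), (-35.0, 44.0, 58.0), (-33.0, 45.0, 61.0)]
  R [(31.0, 45.0, 61.0), (33.0, 43.0, 57.0), (34.0, 45.0, 60.0), (35.0, 45.0, 60.0), (36.0, 44.0, 59.0), (37.0, 45.0, 60.0), (39.0, 44.0, 59.0), (40.0, 44.0, 60.0), (44.0, 39.0, 50.0), (44.0, 41.0, 53.0), (44.0, 44.0, 59.0), (44.0, 45.0, 62.0), (44.0, 47.0, 65.0)]
265 L [(-46.0, 39.0, 63.0), (-46.0, 37.0, 60.0), (-6
[... 276 characters left out ...]
0, 59.0), (37.0, 38.0, 59.0), (38.0, 38.0, 59.0), (39.0, 38.0, 60.0), (41.0, 37.0, 59.0), (58.0, 4.0, 4.0), (60.0, 4.0, 4.0), (44.0, 38.0, 60.0), (44.0, 41.0, 65.0), (44.0, 43.0, 68.0)]
271 L [(-66.0, -3.0, 3.0), (-63.0, -2.0, 5.0), (-62.0, -2.0, 3.0), (-60.0, -2.0, 4.0), (-59.0, -2.0, 3.0), (-41.0, 34.0, 60.0), (-40.0, 34.0, 59.0), (-39.0, 34.0, 60.0), (-38.0, 34.0, 59.0), (-37.0, 34.0, 60.0), (-35.0, 34.0, 60.0), (-35.0, 33.0, 58.0)]
  R [(33.0, 33.0, 58.0), (34.0, 34.0, 60.0), (35.0, 34.0, 59.0), (36.0, 34.0, 60.0), (38.0, 33.0, 59.0), (39.0, 34.0, 60.0), (40.0, 33.0, 59.0), (58.0, -3.0, 2.0), (58.0, -1.0, 5.0), (61.0, -2.0, 4.0), (62.0, -2.0, 5.0), (44.0, 37.0, 65.0), (44.0, 40.0, 70.0)]
```

```bash
python3 -m handwheel '0 0 0 0 .4; 0 0 0 0 .4; 0 0 0 0 .4; 0 0 0 0 .4' 30; python3 -m handwheel '0 0 0 0 0; 0 0 0 0 0; 0 0 0 0 0; 0 0 .5 0 0; 0 0 .8 0 0; 0 -.2 .8 0 0; 0 -.3 .8 0 0; 0 -1 .5 0 0; 0 -.75 0 0 0; 0 0 0 0 0; 0 0 0 0 0; 0 0 0 0 0' 12
python3 - <<'E'
from h import *
print(read_state()['eef_pos'])
snap('wrist','w7'); Q=lidf(fcloud('w7'))
for y in (38,45,52,60,-38,-45,-52,-60):
    q=Q[(abs(Q[...,1]-y)<2)&(abs(Q[...,0])>34)&(abs(Q[...,0])<75)&(Q[...,2]>12)&(Q[...,2]<90)]
    for s in (-1,1):
        w=q[q[:,0]*s>0]
        print(y,s,[(b,len(k),k[:,2].mean().round(1) if len(k) else '') for b in range(34,72,3) for k in [w[(abs(w[:,0])>=b)&(abs(w[:,0])<b+3)]]])
E
```

```text
clock: 17.4
eef_pos: [465.3, -88.3, 24.8]
eef_rot: [3.142, 0.0, 1.61]
wrist_force: [-0.1, 0.9, -2.1]
finger_gap: 88.1
finger_force: 30.0
clock: 18.4
eef_pos: [465.1, -175.1, 159.2]
eef_rot: [-3.141, -0.001, 1.61]
wrist_force: [-0.2, 0.4, 0.3]
finger_gap: 93.8
finger_force: 0.0
[ 465.09797245 -175.1273722   159.16007111]
38 -1 [(34, 12, np.float64(51.8)), (37, 14, np.float64(58.6)), (40, 10, np.float64(58.3)), (43, 0, ''), (46, 0, ''), (49, 0, ''), (52, 0, ''), (55, 0, ''), (58, 0, ''), (61, 0, ''), (64, 0, ''), (67, 0, ''), (70, 0, '')]
38 1 [(34, 20, np.float64(54.6)), (37, 12, np.float64(58.6)), (40, 4, np.float64(58.4)), (43, 0, ''), (46, 0, ''), (49, 0, ''), (52, 0, ''), (55, 0, ''), (58, 0, ''), (61, 0, ''), (64, 0, ''), (67, 0, ''), (70, 0, '')]
45 -1 [(34, 13, np.float64(52.2)), (37, 17, np.float64(58.9)), (40, 10, np.float64(58.6)), (43, 0, ''), (46, 0, ''), (49, 0, ''), (52, 0, ''), (55, 0, ''), (58, 0, ''), (61, 0, ''), (64, 0, ''), (67, 0, ''), (70, 0, '')]
45 1 [(34, 13, np.float64(58.7)), (37, 12, np.float64(58.2)), (40, 4, np.float64(58.4)), (43, 0, ''), (46, 0, ''), (4
[... 2824 characters left out ...]
, (55, 17, np.float64(73.2)), (58, 9, np.float64(76.2)), (61, 0, ''), (64, 0, ''), (67, 0, ''), (70, 0, '')]
-60 -1 [(34, 10, np.float64(58.9)), (37, 6, np.float64(61.2)), (40, 3, np.float64(63.7)), (43, 2, np.float64(64.6)), (46, 0, ''), (49, 3, np.float64(65.1)), (52, 3, np.float64(65.3)), (55, 2, np.float64(67.0)), (58, 3, np.float64(67.5)), (61, 3, np.float64(68.0)), (64, 0, ''), (67, 0, ''), (70, 0, '')]
-60 1 [(34, 6, np.float64(60.6)), (37, 5, np.float64(63.3)), (40, 4, np.float64(66.3)), (43, 4, np.float64(66.9)), (46, 6, np.float64(68.2)), (49, 3, np.float64(69.0)), (52, 4, np.float64(70.5)), (55, 5, np.float64(71.4)), (58, 0, ''), (61, 0, ''), (64, 0, ''), (67, 0, ''), (70, 0, '')]
```

The front pair is closed. The clips have an outer ridge at the tip, and that fits the 88–90 mm gap. Now the rear pair.

```bash
python3 -m handwheel '.09 -.09 -.6 0 0; 0 0 -.6 0 0; 0 0 -.5 0 0; 0 0 -.3 0 0; 0 0 -.3 0 0; 0 0 -.3 0 0; 0 0 -.3 0 0; 0 0 -.25 0 0; 0 0 -.2 0 0; 0 0 0 0 0; 0 0 0 0 0' && python3 -m handwheel '0 0 0 0 .1; 0 0 0 0 .15; 0 0 0 0 .2; 0 0 0 0 .25; 0 0 0 0 .4; 0 0 0 0 .4; 0 0 0 0 .4; 0 0 0 0 .4; 0 0 0 0 .4' 30;  python3 -m handwheel '0 0 0 0 0; 0 0 0 0 0; 0 0 0 0 0; 0 0 .5 0 0; 0 0 .8 0 0; 0 0 .8 0 0; 0 0 .9 0 0; 0 0 1 0 0; 0 0 .5 0 0; 0 0 0 0 0; 0 0 0 0 0; 0 0 0 0 0'
python3 - <<'E'
from h import *
print(read_state()['eef_pos'])
snap('wrist','w8'); cv2.imwrite('pics/w8b.png',cv2.resize(cv2.imread('pics/w8.png'),(800,600),interpolation=cv2.INTER_CUBIC))
E
```

```text
clock: 19.37
eef_pos: [468.7, -178.5, 25.2]
eef_rot: [-3.141, -0.001, 1.611]
wrist_force: [-0.7, 0.3, -0.4]
finger_gap: 93.9
finger_force: 0.0
clock: 20.12
eef_pos: [468.9, -179.2, 25.5]
eef_rot: [-3.142, 0.0, 1.61]
wrist_force: [-0.3, 0.4, -1.2]
finger_gap: 88.1
finger_force: 30.0
clock: 21.12
eef_pos: [468.5, -179.0, 204.4]
eef_rot: [-3.14, -0.001, 1.61]
wrist_force: [0.2, -0.4, -0.5]
finger_gap: 93.9
finger_force: 0.0
[ 468.51809218 -178.98541072  204.41425031]
```

View pics/w8b.png

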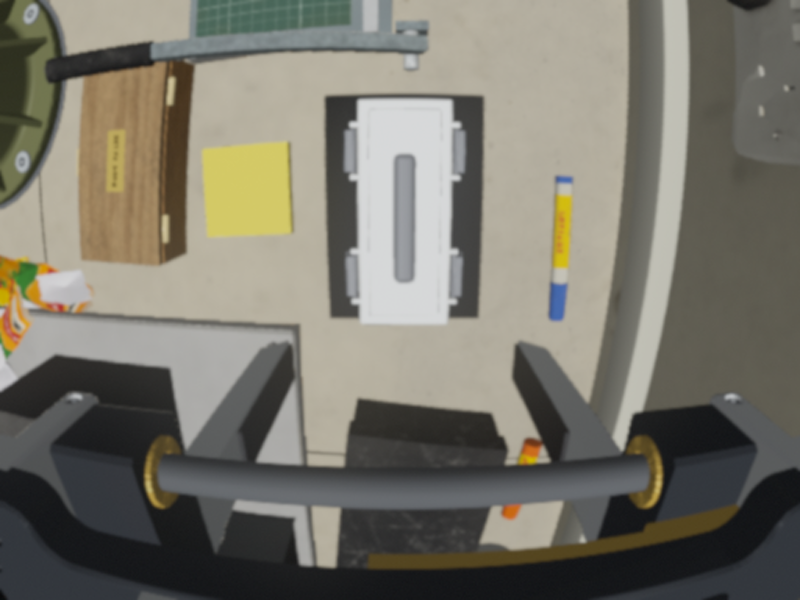

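All four clips are folded down, at (350,150), (459,150), (352,273) and (456,273). The handle bar is centred at (404,218). Next I grip the handle and lift.

```bash
python3 -m handwheel '-.04 .6 0 0 0; 0 .52 -.4 0 0; 0 0 -1 0 0; 0 0 -1 0 0; 0 0 -.7 0 0; 0 0 -.33 0 0; 0 0 0 0 0; 0 0 0 0 .9; 0 0 0 0 .95; 0 0 0 0 .95; 0 0 0 0 .95; 0 0 0 0 .95' 40 && python3 -m handwheel '0 0 0 0 .95; 0 0 0 0 .95; 0 0 0 0 .95; 0 0 0 0 .95; 0 0 0 0 .95; 0 0 0 0 .95; 0 0 0 0 .95; 0 0 0 0 .95; 0 0 0 0 .95; 0 0 0 0 .95; 0 0 0 0 .95' && python3 -m handwheel '0 0 .1 0 .95; 0 0 .3 0 .95; 0 0 .5 0 .95; 0 0 .6 0 .95; 0 0 .6 0 .95; 0 0 .4 0 .95; 0 0 .1 0 .95; 0 0 0 0 .95; 0 0 0 0 .95; 0 0 0 0 .95; 0 0 0 0 .95'
```

```text
clock: 22.17
eef_pos: [467.7, -134.5, 69.1]
eef_rot: [3.14, 0.001, 1.61]
wrist_force: [-0.8, 0.6, -0.7]
finger_gap: 64.1
finger_force: 0.0
clock: 23.08
eef_pos: [467.3, -134.4, 68.3]
eef_rot: [-3.142, -0.0, 1.61]
wrist_force: [-0.0, -0.2, -0.2]
finger_gap: 13.3
finger_force: 40.0
clock: 24.0
eef_pos: [466.8, -134.2, 171.0]
eef_rot: [-3.139, -0.001, 1.61]
wrist_force: [-0.6, -0.1, -8.5]
finger_gap: 13.7
finger_force: 40.0
```

```bash
python3 -m handwheel '.04 -.3 0 0 .95; .06 -.7 0 -.3 .95; .06 -.9 0 -.4 .95; .06 -.9 0 -.4 .95; .06 -.9 0 -.32 .95; .06 -.9 0 0 .95; .06 -.9 0 0 .95; .06 -.7 0 0 .95; 0 -.5 0 0 .95; 0 -.3 0 0 .95; 0 0 0 0 .95; 0 0 0 0 .95' && python3 -m handwheel '0 0 -.3 0 .95; 0 0 -.3 0 .95; 0 0 -.15 0 .95; 0 0 -.05 0 .95; 0 0 0 0 .95; 0 0 0 0 .95; 0 0 0 0 .95'
```

```text
clock: 25.0
eef_pos: [485.2, -414.7, 171.0]
eef_rot: [-3.14, -0.001, 1.486]
wrist_force: [-1.1, -0.2, -8.1]
finger_gap: 13.8
finger_force: 40.0
clock: 25.58
eef_pos: [486.0, -414.4, 140.9]
eef_rot: [3.141, 0.001, 1.487]
wrist_force: [-0.8, 0.4, -8.7]
finger_gap: 13.3
finger_force: 40.0
```

Continue down in small steps until the box takes the weight (expected at about z = 133).

```bash
python3 -m handwheel '0 0 -.07 0 .95; 0 0 -.05 0 .95; 0 0 0 0 .95; 0 0 0 0 .95; 0 0 0 0 .95' && python3 -m handwheel '0 0 -.04 0 .95; 0 0 -.03 0 .95; 0 0 0 0 .95; 0 0 0 0 .95; 0 0 0 0 .95'
```

```text
clock: 26.0
eef_pos: [485.7, -414.3, 135.5]
eef_rot: [-3.142, -0.0, 1.486]
wrist_force: [-0.1, -0.1, -7.8]
finger_gap: 13.7
finger_force: 40.0
clock: 26.42
eef_pos: [486.1, -414.7, 133.8]
eef_rot: [3.14, 0.001, 1.487]
wrist_force: [-1.6, 2.2, 6.3]
finger_gap: 13.5
finger_force: 40.0
```

Contact; release, retreat and look.

```bash
python3 -m handwheel '0 0 0 0 0; 0 0 0 0 0; 0 0 0 0 0; 0 0 0 0 0; 0 0 0 0 0; 0 0 0 0 0; 0 0 0 0 0; 0 0 0 0 0; 0 0 0 0 0; 0 0 0 0 0; 0 0 0 0 0' && python3 -m handwheel '0 0 .5 0 0; 0 0 .7 0 0; 0 0 .8 0 0; 0 0 .8 0 0; 0 0 .8 0 0; 0 0 .5 0 0; 0 .5 0 0 0; 0 .5 0 0 0; 0 0 0 0 0; 0 0 0 0 0; 0 0 0 0 0; 0 0 0 0 0'
python3 - <<'E'
from h import *
print(read_state()['eef_pos'])
snap('wrist','w9'); cv2.imwrite('pics/w9b.png',cv2.resize(cv2.imread('pics/w9.png'),(800,600),interpolation=cv2.INTER_CUBIC))
E
```

```text
clock: 27.33
eef_pos: [485.7, -414.3, 132.7]
eef_rot: [3.142, 0.0, 1.487]
wrist_force: [0.5, -0.6, 0.5]
finger_gap: 83.3
finger_force: 0.0
clock: 28.33
eef_pos: [485.6, -375.1, 296.4]
eef_rot: [-3.141, -0.0, 1.486]
wrist_force: [-0.3, -0.7, -0.4]
finger_gap: 93.9
finger_force: 0.0
[ 485.59714278 -375.06668379  296.40949498]
```

View pics/w9b.png

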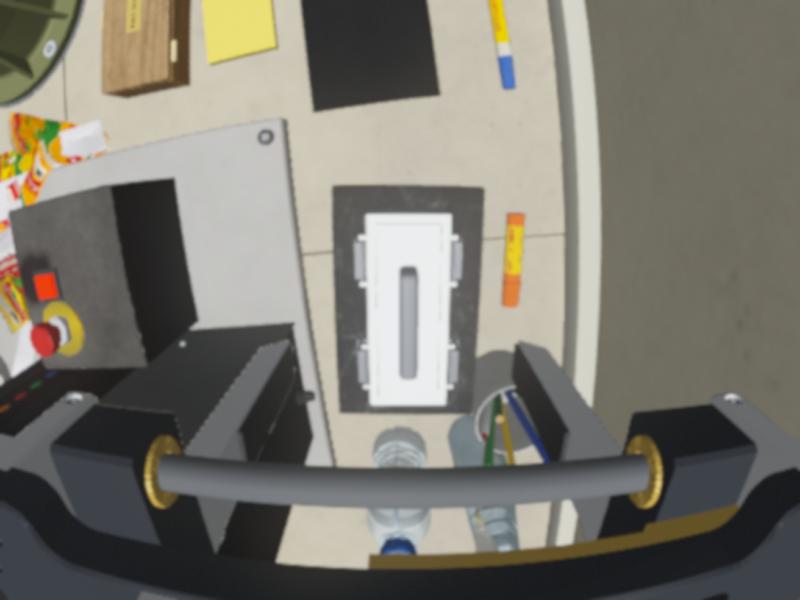

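The closed case (lid centre at (409,310)) stands lengthwise in the middle of the box, its outline running from (333,186) to (473,412). All four clips are down and the hand is clear.

```bash
python3 -c "
from cell import *
print(sign_off())"
```

```text
the job is handed in; nothing more can be done
None
```

The case is closed with all four clips down and stands lengthwise on the middle of the black box; I handed the job in at about 28 s of the 72 s allowed, and no verdict was returned.

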